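# Take the left-hand-threaded nut off a polishing spindle

### The arm

A 6-joint arm with a two-finger parallel gripper is mounted at the origin on the work surface. World frame = base frame: x ahead of the robot, y to its left, z up, the work surface at z = 0. Lengths are in m, angles in rad, forces in N, time in s.
With the tool pointing down it reaches from about 0.25 to 0.775 m from the base axis. Payload 4 kg.
Tool frame: the origin (TCP) lies midway between the tips of the shut fingers; the grasp point (between the pads) lies 19 mm behind it; z points along the fingers, y is the line along which they close (so a half turn about z gives the same grasp; the last joint's range is limited). The gripper opens to 94 mm and grips with 3 to 60 N. Pads are 16 mm wide; open, the fingers measure 119 mm over their backs; the gripper's body (75 mm by 177 mm) begins 78 mm behind the grasp point.
Start: joints at [-1.448, 0.087, 1.371, -0, 1.684, -0.103], TCP at [0.123, -0.536, 0.206] pointing down, gripper open.
Joint ranges: [-3.1, 3.1], [-0.76, 2.03], [0.27, 2.55], [-1.08, 4.22], [0.17, 2.65], [-2.57, 2.57]. Speed limits (rad/s): [2.79, 2.79, 3.14, 3.14, 3.14, 3.14].

### API

Orientations are given as [roll, pitch, yaw] about the fixed x, y, z axes, in that order (R = Rz(yaw) Ry(pitch) Rx(roll)).
In Python, from bench import get_obs, snapshot, close_job gives the robot as it stands. The module is installed in compiled form; this text tells all that it offers.
- The arm moves only by the tool drive_tool, never from a script. Its argument "commands" is a list of rows, each a list of 6 numbers: the shift along the tool's x, y, z in units of 0.04 m (1.0 is 0.04 m), then the turn, a rotation vector about the tool's x, y, z in units of 0.1 rad (1.0 is 0.1 rad). In form: [[dx, dy, dz, wx, wy, wz], ...]. A call has 1 to 20 rows; each row shifts and turns the commanded pose from where the row before left it, along the tool's axes as they then stand; what a row does not reach is not made up. A row lasts 1/8 s, in which the tool goes at most 62.5 mm and 10.7 degrees, less where a joint would pass 70% of its speed; a pose out of reach is approached as far as the arm can. A call with a number of a shift or a turn outside -1 to 1 is refused whole. A call with a gripper value outside its range is refused whole. "gripper" is the closure, from 0 (fully open) to 1 (shut), set as the call begins (left out, the last holds). The fingers move at their own pace and stop on an object; the grip force is fixed at half the most. Time passes only in rows, so rows that do not move let the fingers close. It gives the time, the measured TCP pose, the force, the opening and the grip force at its end, in the units of the state.
- get_obs(): the state, without advancing time (a new reading comes with each control period).
- snapshot(name): name is "scene" or "top" or "wrist"; returns a dict with "image" (400x640x3 uint8, blue, green, red), "range_z" (400x640 float32, m along the optical axis (not along the pixel's ray), 0 where there is no reading), "fx", "fy", "cx", "cy" (pixels), "k1" (the pictures are not rectified: a ray, as slopes to the right and down, at radius r is drawn at 1 + k1 r^2 times it, then the intrinsics apply), "rvec" (rotation vector, rad) and "tvec" (3), from world to camera coordinates, as OpenCV has them. Camera axes: x right, y down, z forward; pixel columns grow to the right and rows downward; lengths in m; the calibration is good to about 2 mm. A picture is of the moment at which its call begins.
- close_job(): hands the job in; it is judged then, once.
The state is a dict: "time": time; "joint_positions": joint angles; "qvel": joint speeds; "joint_torque": joint torques, N m; "tool_pos": TCP position; "ee_rot": TCP orientation; "wrist_force": force on the tool from outside, world axes, zero at the start; "wrist_torque": the same for the moment, N m; "width": finger opening in m; "finger_force": force on a finger pad.
Only numpy, scipy, OpenCV 4.12 (cv2) and the standard library are available. Lean on these libraries where they do the work, as an engineer would, in place of code of your own. Each camera call takes 0.05 s, during which the arm holds its last target. There are 200 camera calls.

### The job

Take the brass hexagon nut off the upright spindle of the polisher so that its wheel can be changed: it has a left-hand thread, so it unscrews clockwise as seen from above. Unscrew it gently, letting it climb without forcing it; when it runs off the thread, lift it lightly against the slotted safety catch near the spindle's end and keep turning clockwise until you feel it pass the slots, then lift it straight off and set it down standing upright in the aluminium parts tray, disturbing nothing else.

Things in the scene. Friction and masses are not known exactly. Their poses are not given: they have to be found in the camera images.
- nut: Brass hexagon nut, 42 mm across flats, 28 mm tall, 0.13 to 0.25 kg, screwed on the spindle. Origin: centre of its underside; z up along its axis. The three pairs of opposite flats face along its +x/-x axis and at 60 and 120 degrees to it. Two lugs inside, on its +x and -x sides, run in the thread. Over 30 N between nut and spindle spoils it, sideways and twisting included.
- polisher: Cream round polisher housing (170 mm diameter, 86 mm high), fixed to the bench at any yaw, with an upright spindle that cannot turn. Origin: centre of its underside, on the spindle axis; z up. On top lies a felt-coloured wheel of 120 mm diameter, its top face 112 mm above the origin, fixed. The seated nut's underside is 120 to 121 mm above the origin.
- washer: Springy steel washer under the nut, 54 mm diameter, 2.5 mm thick, origin at the centre of its underside. It pushes the nut up with about 6 N at the start, fading to about 2 N over its 4 mm of travel, so the thread turns under load.
- spindle_end (a point): Top end of the spindle (18 mm diameter), 158 mm above the polisher's origin. Its safety catch lies 3 mm below: two dark bars bent round the spindle, with two opposite 65-degree gaps at a hidden angle. The nut's lugs meet the bars when it has risen 17 mm and are past them at 24 mm; they pass only in the gaps: over about 0.5 rad of turning, whose middle is 2.3 to 4.9 rad clockwise of the start.
- nut_seat (a point): Point on the spindle axis where the nut's underside sits, 120 mm above the polisher's origin. LEFT-HAND two-start thread, 18 mm per turn: clockwise from above the nut rises 2.9 mm per rad, and after 2.2 rad (6 mm) it has run off the thread and can be lifted to the catch. Play: 2 mm up and down, 1 mm sideways. Released on the thread it stays; released above, it drops back onto it.
- tray: Fixed square aluminium parts tray, 150 x 150 mm outside, rim 16 mm high, walls and floor 4 mm thick, empty. Origin: centre of its underside.
- jar: Bystander: white plastic jar with black cap, 52 mm diameter, 60 mm tall, standing loose. Origin: centre of its underside.
- compound_bar: Bystander: loose brown bar of polishing compound, 100 x 35 x 30 mm, lying on the bench. Origin: centre of its underside, x along its length.
- screwdriver: Bystander: loose screwdriver with black handle lying on the bench, x along its length.
There are look-alikes about, which are no part of the job. Of the things like the nut, leave any that is green or white; of the rest the larger one is meant.

How it is judged:
By the outcome, as a careful person would: the job done as asked, in the order asked, and still so for the second after the job is handed in, with the robot touching nothing.
It also fails if it takes over 72 s, if anything falls off the work surface, if the arm or the gripper's body presses on something with over 40 N, if the wrist force passes 120 N, or if a joint passes its speed limit or range.

## Working session

There is one attempt and no reset: what is moved stays moved. The work goes in short steps, Python scripts to look and compute and a tool call to move; the robot and the scene stay as the last step left them, time stands still between calls to the robot, and variables do not carry over. Pictures are saved under pics/ and viewed, at most 10 in all, crops included, and the job is handed in when it is done.

Besides the shell and the picture viewer there is one more tool, called after ">>>" as name(argument=value, ...) on one line, values as JSON. drive_tool: Moves the arm, as the interface text tells. Its arguments: {"type":"object","properties":{"commands":{"type":"array"},"gripper":{"type":"number"}},"required":["commands"]}

```bash
mkdir -p pics
cat > h.py <<'E'
import numpy as np, cv2
from bench import get_obs, snapshot
def snap(n):
    s=snapshot(n); R=cv2.Rodrigues(np.array(s['rvec'],float))[0]; s['R']=R; s['t']=np.array(s['tvec'],float).ravel(); s['C']=-R.T@s['t']; return s
def ray(s,u,v):
    K=np.array([[s['fx'],0,s['cx']],[0,s['fy'],s['cy']],[0,0,1]]);
    p=cv2.undistortPoints(np.array([[[u,v]]],float),K,np.array([s['k1'],0,0,0,0.]))[0,0]
    d=np.array([p[0],p[1],1.]); return d
def onz(s,u,v,z):
    d=s['R'].T@ray(s,u,v); return s['C']+d*(z-s['C'][2])/d[2]
def byrange(s,u,v):
    r=np.median(s['range_z'][int(v)-1:int(v)+2,int(u)-1:int(u)+2]); return s['R'].T@(ray(s,u,v)*r-s['t'])
def cloud(s):
    K=np.array([[s['fx'],0,s['cx']],[0,s['fy'],s['cy']],[0,0,1]])
    v,u=np.mgrid[:400,:640]; p=cv2.undistortPoints(np.stack([u,v],-1).reshape(-1,1,2).astype(float),K,np.array([s['k1'],0,0,0,0.])).reshape(400,640,2)
    P=np.dstack([p,np.ones((400,640))])*s['range_z'][...,None]; W=(P-s['t'])@s['R']; W[s['range_z']==0]=np.nan; return W
def st():
    o=get_obs(); print({k:np.round(o[k],4).tolist() for k in ('time','tool_pos','ee_rot','wrist_force','wrist_torque','width','finger_force','joint_positions')})
E
python3 - <<'E'
from h import *
st()
for n in('scene','top'):
    s=snap(n); cv2.imwrite(f'pics/{n}0.png',s['image']); print(n,s['C'],s['fx'],s['k1'])
E
```

```text
{'time': 0.0, 'tool_pos': [0.123, -0.5355, 0.2043], 'ee_rot': [-3.1394, -0.0002, 0.2258], 'wrist_force': [-0.0347, -0.5376, -0.1554], 'wrist_torque': [0.0432, -0.0375, 0.0039], 'width': 0.0942, 'finger_force': 0.0, 'joint_positions': [-1.4481, 0.088, 1.3722, -0.0, 1.6836, -0.1031]}
scene [ 1.38446281 -0.32750396  0.77947869] 494.85201321958084 -0.07468470956121646
top [0.48153295 0.06049713 1.10701436] 370.47139107750945 -0.08328904795238162
```

View pics/scene0.png

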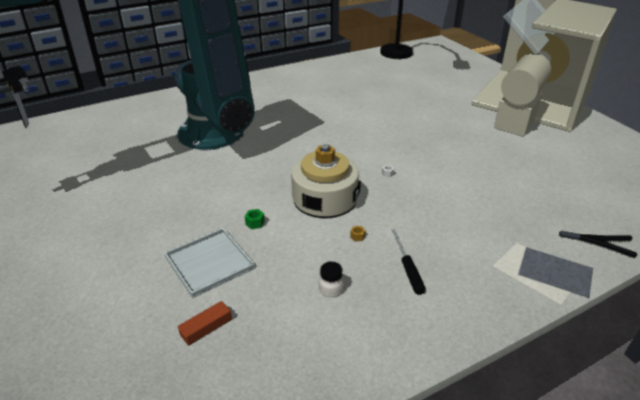

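View pics/top0.png

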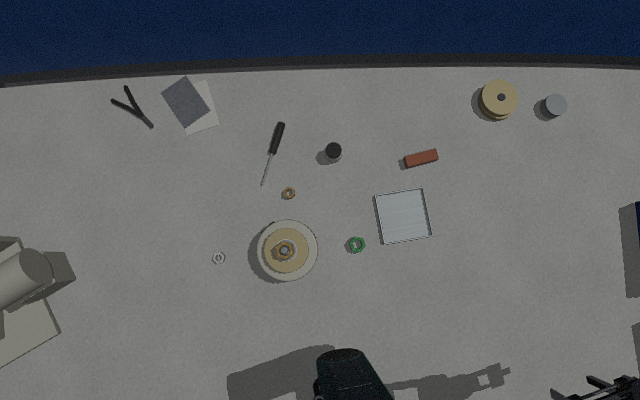

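The scene view shows the nut on the polisher at about (325,153) and the tray at (210,260). In the top view the nut is at (285,251) and the tray at (402,216). The green and white nuts and the small brass one (288,193) are decoys.

Run:
```python
from h import *
t=snap('top'); W=cloud(t); s=snap('scene'); Ws=cloud(s)
c=onz(t,285,251,0.15); print('nut guess',c)
# triangulate nut
def tri(a,ua,b,ub):
    da=a['R'].T@ray(a,*ua); db=b['R'].T@ray(b,*ub)
    x=np.linalg.lstsq(np.stack([da,-db],1),b['C']-a['C'],rcond=None)[0]
    p,q=a['C']+da*x[0],b['C']+db*x[1]; return (p+q)/2,np.linalg.norm(p-q)
print('tri spindle/nut',tri(t,(284.5,250.5),s,(325,148)))
for n,X in(('top',W),('scene',Ws)):
    m=(np.hypot(X[...,0]-c[0],X[...,1]-c[1])<.12)
    for lo,hi in((.135,.165),(.1,.117),(.08,.092)):
        k=m&(X[...,2]>lo)&(X[...,2]<hi); 
        if k.sum(): 
            P=X[k].astype(np.float32); cc,r=cv2.minEnclosingCircle(P[:,:2]); print(n,lo,hi,k.sum(),np.median(P[:,2]),cc,r)
p=onz(t,402,216,.01); print('tray',p)
for n,X in(('top',W),('scene',Ws)):
    m=(np.abs(X[...,0]-p[0])<.11)&(np.abs(X[...,1]-p[1])<.11)&(X[...,2]>.008)&(X[...,2]<.025)
    P=X[m].astype(np.float32); print(n,m.sum(),cv2.minAreaRect(P[:,:2]) if m.sum()>3 else 0)
    m=(np.hypot(X[...,0]-p[0],X[...,1]-p[1])<.04); print('floor z',np.median(X[m][:,2]))
print('tray tri', tri(t,(402,216),s,(210,261)))
for n,u in(('jar',(333,151)),('bar',(421,158)),('green',(356,245)),('brass small',(288,193))): print(n,byrange(t,*u))
```

```text
nut guess [0.47251965 0.15781009 0.15      ]
tri spindle/nut (array([0.47417395, 0.15983912, 0.14992044]), np.float64(0.0016547694262894618))Traceback (most recent call last):
  File "<stdin>", line 15, in <module>
cv2.error: OpenCV(4.12.0) /io/opencv/modules/imgproc/src/shapedescr.cpp:201: error: (-215:Assertion failed) count >= 0 && (depth == CV_32F || depth == CV_32S) in function 'minEnclosingCircle'
```

Run:
```python
from h import *
t=snap('top'); W=cloud(t); s=snap('scene'); Ws=cloud(s)
c=onz(t,285,251,0.15)
for n,X in(('top',W),('scene',Ws)):
    m=(np.hypot(X[...,0]-c[0],X[...,1]-c[1])<.12)
    for lo,hi in((.135,.165),(.1,.117),(.08,.092)):
        k=m&(X[...,2]>lo)&(X[...,2]<hi); 
        if k.sum(): 
            P=np.ascontiguousarray(X[k],np.float32); cc,r=cv2.minEnclosingCircle(P[:,:2].copy().reshape(-1,1,2)); print(n,lo,hi,k.sum(),np.median(P[:,2]),cc,r)
p=onz(t,402,216,.01); print('tray',p)
for n,X in(('top',W),('scene',Ws)):
    m=(np.abs(X[...,0]-p[0])<.11)&(np.abs(X[...,1]-p[1])<.11)&(X[...,2]>.008)&(X[...,2]<.025)
    P=np.ascontiguousarray(X[m][:,:2],np.float32).reshape(-1,1,2); print(n,m.sum(),cv2.minAreaRect(P) if m.sum()>3 else 0)
    m=(np.hypot(X[...,0]-p[0],X[...,1]-p[1])<.04); print('floor z',np.median(X[m][:,2]))
for n,u in(('jar',(333,151)),('bar',(421,158)),('green',(356,245)),('brass small',(288,193))): print(n,byrange(t,*u))
```

```text
top 0.135 0.165 227 0.14963174 (0.47522085905075073, 0.16034597158432007) 0.02371622994542122
top 0.1 0.117 1242 0.111786574 (0.475136935710907, 0.1606360822916031) 0.06034136191010475
top 0.08 0.092 1384 0.08540425 (0.47527453303337097, 0.16041648387908936) 0.0852070078253746
scene 0.135 0.165 233 0.14746559 (0.4793357849121094, 0.15858764946460724) 0.025269905105233192
scene 0.1 0.117 869 0.11120223 (0.48007383942604065, 0.15769743919372559) 0.06163172051310539
scene 0.08 0.092 921 0.085229404 (0.4820055663585663, 0.1584332436323166) 0.08635607361793518
tray [ 0.56524952 -0.17736356  0.01      ]
top 367 ((0.5677494406700134, -0.1808646321296692), (0.15113697946071625, 0.15021371841430664), 8.557480812072754)
floor z 0.003713663006208178
scene 699 ((0.5711362957954407, -0.18195222318172455), (0.1541461944580078, 0.14970985054969788), 8.454546928405762)
floor z 0.003355488947082478
jar [0.75559371 0.02348678 0.05986718]
bar [ 0.73541933 -0.23961661  0.02980637]
green [ 4.83492222e-01 -3.82119456e-02  8.30412165e-05]
brass small [0.64477394 0.16124093 0.00099494]
```

>>> drive_tool(commands=[[0.62,-0.75,-0.1,0,0,0],[0.62,-0.75,-0.1,0,0,0],[0.62,-0.75,-0.1,0,0,0],[0.62,-0.75,-0.1,0,0,0],[0.62,-0.75,-0.1,0,0,0],[0.62,-0.75,-0.1,0,0,0],[0.62,-0.75,-0.1,0,0,0],[0.62,-0.75,-0.1,0,0,0],[0.62,-0.75,-0.1,0,0,0],[0.62,-0.75,-0.1,0,0,0],[0.62,-0.75,-0.1,0,0,0],[0.62,-0.75,-0.1,0,0,0],[0.62,-0.75,-0.1,0,0,0],[0.62,-0.75,-0.1,0,0,0],[0.62,-0.75,-0.1,0,0,0],[0.62,-0.75,-0.1,0,0,0],[0.62,-0.75,-0.1,0,0,0],[0.62,-0.75,-0.1,0,0,0],[0.62,-0.75,-0.1,0,0,0],[0.62,-0.75,-0.1,0,0,0]], gripper=0)

```text
time: 2.8
tool_pos: [0.4726, 0.1611, 0.2856]
ee_rot: [3.141, -0.0, 0.226]
wrist_force: [0.1, -0.5, -0.1]
width: 0.0941
finger_force: 0.0
```

>>> drive_tool(commands=[[0,0,0,0,0,0],[0,0,0,0,0,0],[0,0,0,0,0,0]])

```text
time: 3.18
tool_pos: [0.4719, 0.1588, 0.2856]
ee_rot: [3.141, -0.0, 0.224]
wrist_force: [-0.1, 0.7, 0.4]
width: 0.0939
finger_force: 0.0
```

Run:
```python
from h import *
st()
s=snap('wrist'); cv2.imwrite('pics/w0.png',s['image']); print(s['C'],s['fx'],s['k1'],s['R'])
```

```text
{'time': 3.175, 'tool_pos': [0.4719, 0.1588, 0.2856], 'ee_rot': [3.1412, -0.0001, 0.2245], 'wrist_force': [-0.0886, 0.7475, 0.4285], 'wrist_torque': [0.0243, 0.0519, 0.0648], 'width': 0.0939, 'finger_force': 0.0, 'joint_positions': [0.211, -0.0312, 1.3348, -0.0004, 1.8379, 1.5572]}
[0.54508033 0.17576299 0.46465804] 308.3906138866834 0.007850966817507903 [[ 0.22305529 -0.97480494  0.00128781]
 [-0.9419911  -0.21520654  0.25756342]
 [-0.25079695 -0.05866399 -0.96626054]]
```

View pics/w0.png

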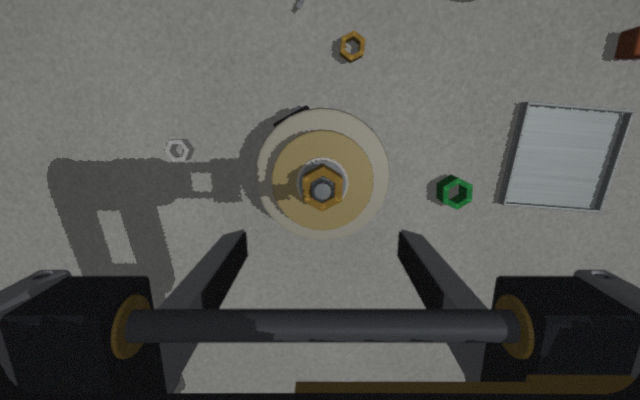

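The wrist view shows the nut at about (322,188), with two corners near vertical in the picture. The washer and wheel are around it.

Run:
```python
from h import *
s=snap('wrist'); W=cloud(s)
m=(W[...,2]>.144)&(W[...,2]<.153)&(np.hypot(W[...,0]-.475,W[...,1]-.16)<.035)
P=W[m]; print(m.sum(),np.median(P[:,2]))
def hexfit(P):
    h=cv2.convexHull(np.ascontiguousarray(P[:,:2]*1000,np.float32).reshape(-1,1,2))[:,0]
    best=None
    for a in np.arange(0,60,.5):
        ws=[];cs=[]
        for k in range(3):
            th=np.radians(a+60*k); n=np.array([np.cos(th),np.sin(th)]); d=h@n; ws.append(d.max()-d.min()); cs.append((d.max()+d.min())/2)
        if best is None or sum(ws)<sum(best[1]):
            N=np.array([[np.cos(np.radians(a+60*k)),np.sin(np.radians(a+60*k))] for k in range(3)])
            best=(a,ws,np.linalg.lstsq(N,np.array(cs),rcond=None)[0])
    return best
print(hexfit(P))
k=m.astype(np.uint8)*255
# colour-based hex, sub-pixel contour on plane z=.1485
hsv=cv2.cvtColor(s['image'],cv2.COLOR_BGR2HSV); 
for q in [(322,172),(322,205),(322,225),(340,150)]: print(q,hsv[q[1],q[0]])
for lo,hi,r in((.153,.165,.02),(.105,.1135,.065),(.08,.09,.09)):
    k=(W[...,2]>lo)&(W[...,2]<hi)&(np.hypot(W[...,0]-.475,W[...,1]-.16)<r); 
    if k.sum()>5: print(lo,k.sum(),np.median(W[k][:,2]),cv2.minEnclosingCircle(np.ascontiguousarray(W[k][:,:2],np.float32).reshape(-1,1,2)))
big=cv2.resize(s['image'][150:230,270:375],None,fx=7,fy=7,interpolation=cv2.INTER_CUBIC); cv2.imwrite('pics/w0c.png',big)
```

```text
901 0.1488442898974237
(np.float64(41.0), [np.float64(42.35059022782542), np.float64(41.59059472308573), np.float64(42.1578328882934)], array([476.44506532, 159.09999523]))
(322, 172) [ 21 165 128]
(322, 205) [ 20 160 131]
(322, 225) [ 23  93 124]
(340, 150) [ 23  88 131]
0.153 370 0.15713869959257232 ((0.4766206741333008, 0.15925748646259308), 0.012008889578282833)
0.105 5952 0.11169190646306251 ((0.47684040665626526, 0.1592327207326889), 0.05977147817611694)
0.08 5886 0.08551511639135963 ((0.4770514965057373, 0.15917819738388062), 0.08467816561460495)
```

View pics/w0c.png

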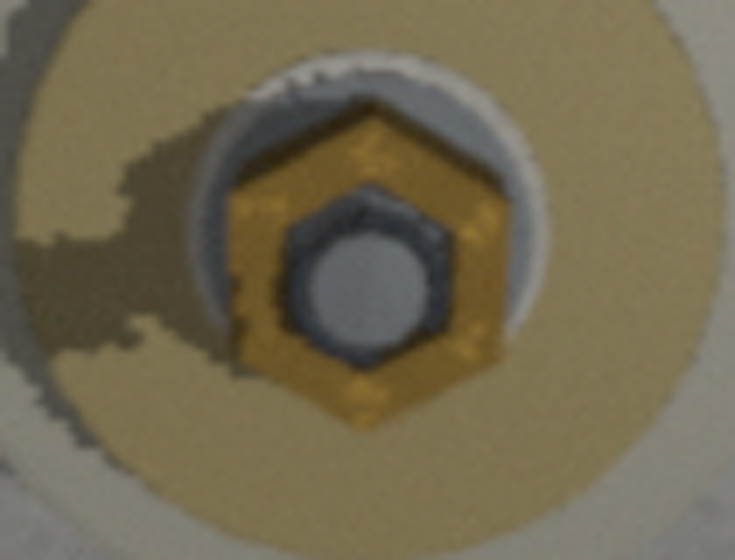

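The close-up shows the hexagon with its flats left and right of the fingers, so they are aligned to within 2 degrees. The fit gives centre (0.4766, 0.1592) and top z 0.1488, and the three flat widths come out at 42 mm, which agrees with the text.

>>> drive_tool(commands=[[0.12,0.02,0.3,0,0,0.33],[0,0,0.5,0,0,0],[0,0,0.5,0,0,0],[0,0,0.5,0,0,0],[0,0,0.5,0,0,0],[0,0,0.5,0,0,0],[0,0,0.5,0,0,0],[0,0,0.4,0,0,0],[0,0,0.2,0,0,0],[0,0,0.1,0,0,0],[0,0,0,0,0,0],[0,0,0,0,0,0],[0,0,0,0,0,0]], gripper=0.45)

```text
time: 4.9
tool_pos: [0.4775, 0.1601, 0.1261]
ee_rot: [3.141, -0.001, 0.193]
wrist_force: [1.0, -0.5, -0.4]
width: 0.0516
finger_force: 0.0
```

Run:
```python
from h import *
st()
s=snap('wrist'); cv2.imwrite('pics/w1.png',cv2.resize(s['image'][100:400,120:520],None,fx=2,fy=2))
```

```text
{'time': 4.9, 'tool_pos': [0.4775, 0.1601, 0.1261], 'ee_rot': [3.1415, -0.0013, 0.1928], 'wrist_force': [0.9661, -0.5375, -0.3689], 'wrist_torque': [-0.0193, -0.0305, 0.0529], 'width': 0.0516, 'finger_force': 0.0, 'joint_positions': [0.211, 0.0126, 1.6068, -0.0001, 1.521, 1.5891]}
```

View pics/w1.png

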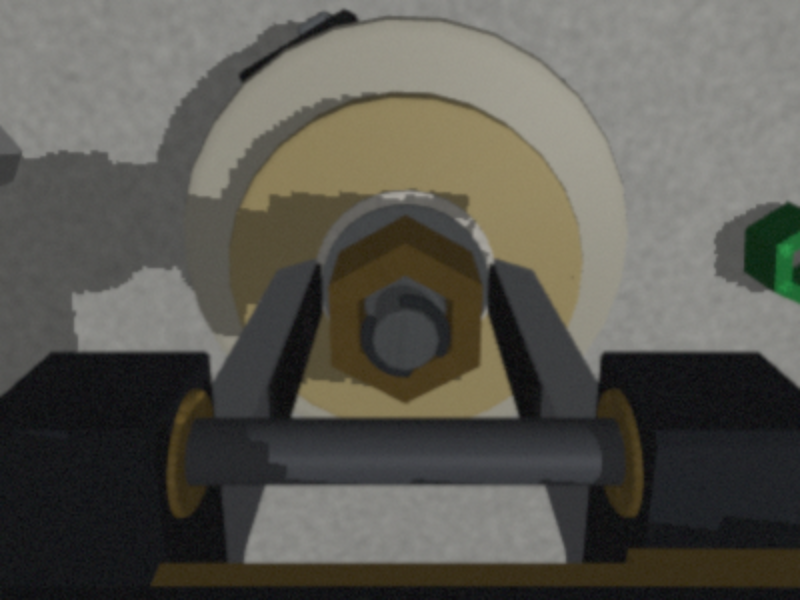

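The fingers straddle the nut evenly: their inner edges are at columns 321 and 487 and the nut centre is at 405. I'll close on it and check the side force.

>>> drive_tool(commands=[[0,0,0,0,0,0],[0,0,0,0,0,0],[0,0,0,0,0,0]], gripper=0.535)

```text
time: 5.32
tool_pos: [0.4771, 0.16, 0.1254]
ee_rot: [3.142, 0.0, 0.193]
wrist_force: [0.6, 1.4, 0.4]
width: 0.0437
finger_force: 0.0
```

>>> drive_tool(commands=[[0,0,0,0,0,0],[0,0,0,0,0,0],[0,0,0,0,0,0],[0,0,0,0,0,0]], gripper=0.57)

```text
time: 5.82
tool_pos: [0.4771, 0.16, 0.1254]
ee_rot: [3.141, 0.0, 0.193]
wrist_force: [-0.6, -0.7, 0.2]
width: 0.0423
finger_force: 30.0
```

```bash
python3 -c "
from h import *
st()"
```

```text
{'time': 5.825, 'tool_pos': [0.4771, 0.16, 0.1254], 'ee_rot': [3.1413, 0.0, 0.1927], 'wrist_force': [-0.5506, -0.7315, 0.2426], 'wrist_torque': [-0.0931, 0.0577, 0.0205], 'width': 0.0423, 'finger_force': 29.9999, 'joint_positions': [0.211, 0.0131, 1.6076, -0.0002, 1.521, 1.589]}
```

>>> drive_tool(commands=[[0,0,-0.004,0,0,0.6],[0,0,-0.004,0,0,0.6],[0,0,0,0,0,0],[0,0,0,0,0,0]])

```text
time: 6.32
tool_pos: [0.477, 0.1601, 0.1258]
ee_rot: [-3.141, 0.0, 0.074]
wrist_force: [-0.7, -0.2, 0.1]
width: 0.0417
finger_force: 30.0
```

```bash
python3 -c "
from h import *
st()"
```

```text
{'time': 6.325, 'tool_pos': [0.477, 0.1601, 0.1258], 'ee_rot': [-3.1414, 0.0001, 0.0735], 'wrist_force': [-0.6537, -0.1653, 0.0982], 'wrist_torque': [0.0477, 0.1149, -0.0367], 'width': 0.0417, 'finger_force': 30.0011, 'joint_positions': [0.2111, 0.0128, 1.6071, 0.0002, 1.5217, 1.7083]}
```

>>> drive_tool(commands=[[0,0,0,0,0,0],[0,0,0,0,0,0],[0,0,0,0,0,0],[0,0,0,0,0,-1],[0,0,0,0,0,-1],[0,0,0,0,0,-1],[0,0,0,0,0,-1],[0,0,0,0,0,-1],[0,0,0,0,0,-1],[0,0,0,0,0,-1],[0,0,0,0,0,-1],[0,0,0,0,0,-1],[0,0,0,0,0,-1],[0,0,0,0,0,-1],[0,0,0,0,0,-1],[0,0,0,0,0,-1],[0,0,0,0,0,-1],[0,0,0,0,0,-1],[0,0,0,0,0,-1],[0,0,0,0,0,-1]], gripper=0.1)

```text
time: 8.82
tool_pos: [0.4771, 0.16, 0.1258]
ee_rot: [3.142, 0.0, 1.776]
wrist_force: [0.2, -0.0, 0.1]
width: 0.0842
finger_force: 0.0
```

>>> drive_tool(commands=[[0,0,0,0,0,-1],[0,0,0,0,0,-1],[0,0,0,0,0,-1],[0,0,0,0,0,-1],[0,0,0,0,0,-1],[0,0,0,0,0,-1],[0,0,0,0,0,-1],[0,0,0,0,0,-1],[0,0,0,0,0,-1],[0,0,0,0,0,-1],[0,0,0,0,0,-1],[0,0,0,0,0,-1],[0,0,0,0,0,-1],[0,0,0,0,0,-1],[0,0,0,0,0,-1],[0,0,0,0,0,-1],[0,0,0,0,0,-1],[0,0,0,0,0,-1],[0,0,0,0,0,-1],[0,0,0,0,0,-1]])

```text
time: 11.32
tool_pos: [0.4771, 0.16, 0.1258]
ee_rot: [-3.141, 0.0, -2.507]
wrist_force: [0.5, 0.7, -0.1]
width: 0.0847
finger_force: 0.0
```

>>> drive_tool(commands=[[0,0,0,0,0,-1],[0,0,0,0,0,-1],[0,0,0,0,0,-1],[0,0,0,0,0,-1],[0,0,0,0,0,-0.89],[0,0,0,0,0,0],[0,0,0,0,0,0]], gripper=0.45)

```text
time: 12.2
tool_pos: [0.4771, 0.16, 0.1258]
ee_rot: [-3.142, -0.0, -2.023]
wrist_force: [0.5, 0.2, -0.2]
width: 0.0518
finger_force: 0.0
```

```bash
python3 -c "
from h import *
st()"
```

```text
{'time': 12.2, 'tool_pos': [0.4771, 0.16, 0.1258], 'ee_rot': [-3.1415, -0.0001, -2.0227], 'wrist_force': [0.5485, 0.1704, -0.1876], 'wrist_torque': [0.0714, -0.0571, 0.0201], 'width': 0.0518, 'finger_force': 0.0, 'joint_positions': [0.211, 0.0129, 1.6072, -0.0001, 1.5216, -2.4788]}
```

>>> drive_tool(commands=[[0,0,0,0,0,0],[0,0,0,0,0,0],[0,0,0,0,0,0],[0,0,0,0,0,0],[0,0,0,0,0,0]], gripper=0.57)

```text
time: 12.82
tool_pos: [0.4765, 0.1603, 0.1256]
ee_rot: [3.14, -0.0, -2.021]
wrist_force: [-3.9, 1.2, 0.4]
width: 0.0424
finger_force: 30.0
```

>>> drive_tool(commands=[[0,0,-0.0072,0,0,1],[0,0,-0.0072,0,0,1],[0,0,-0.0072,0,0,1],[0,0,-0.0072,0,0,1],[0,0,-0.0072,0,0,1],[0,0,0,0,0,0]])

```text
time: 13.58
tool_pos: [0.4772, 0.1594, 0.1269]
ee_rot: [-3.141, -0.001, -2.521]
wrist_force: [-1.0, -1.0, -0.7]
width: 0.0415
finger_force: 30.0
```

```bash
python3 -c "
from h import *
st()"
```

```text
{'time': 13.575, 'tool_pos': [0.4772, 0.1594, 0.1269], 'ee_rot': [-3.1405, -0.0007, -2.5206], 'wrist_force': [-1.0355, -1.0198, -0.7418], 'wrist_torque': [-0.0316, 0.223, -0.0051], 'width': 0.0415, 'finger_force': 30.0003, 'joint_positions': [0.2106, 0.0123, 1.6054, -0.0013, 1.5241, -1.9811]}
```

>>> drive_tool(commands=[[0,0,-0.0072,0,0,1],[0,0,-0.0072,0,0,1],[0,0,-0.0072,0,0,1],[0,0,-0.0072,0,0,1],[0,0,-0.0072,0,0,1],[0,0,-0.0072,0,0,1],[0,0,-0.0072,0,0,1],[0,0,-0.0072,0,0,1],[0,0,0,0,0,0]])

```text
time: 14.7
tool_pos: [0.4774, 0.1597, 0.1291]
ee_rot: [-3.141, 0.001, 2.964]
wrist_force: [-0.5, -0.4, -1.6]
width: 0.042
finger_force: 30.0
```

>>> drive_tool(commands=[[0,0,-0.0072,0,0,1],[0,0,-0.0072,0,0,1],[0,0,-0.0072,0,0,1],[0,0,-0.0072,0,0,1],[0,0,-0.0072,0,0,1],[0,0,-0.0072,0,0,1],[0,0,-0.0072,0,0,1],[0,0,-0.0072,0,0,1],[0,0,0,0,0,0]])

```text
time: 15.82
tool_pos: [0.4772, 0.1595, 0.1315]
ee_rot: [-3.141, 0.001, 2.165]
wrist_force: [-0.8, -1.3, -2.6]
width: 0.0421
finger_force: 30.0
```

```bash
python3 -c "
from h import *
st()"
```

```text
{'time': 15.825, 'tool_pos': [0.4772, 0.1595, 0.1315], 'ee_rot': [-3.141, 0.001, 2.1648], 'wrist_force': [-0.8371, -1.2609, -2.573], 'wrist_torque': [-0.2975, -0.0169, 0.0222], 'width': 0.0421, 'finger_force': 29.9992, 'joint_positions': [0.2107, 0.0099, 1.5986, -0.0011, 1.5333, -0.3832]}
```

>>> drive_tool(commands=[[0,0,-0.0072,0,0,1],[0,0,0,0,0,0],[0,0,-0.025,0,0,0],[0,0,-0.025,0,0,0],[0,0,0,0,0,0]])

```text
time: 16.45
tool_pos: [0.4769, 0.16, 0.134]
ee_rot: [-3.141, 0.0, 2.063]
wrist_force: [-1.8, -1.0, -2.9]
width: 0.0417
finger_force: 30.0
```

>>> drive_tool(commands=[[0,0,-0.025,0,0,0],[0,0,-0.025,0,0,0],[0,0,0,0,0,0]])

```text
time: 16.82
tool_pos: [0.4769, 0.16, 0.1362]
ee_rot: [-3.141, 0.0, 2.062]
wrist_force: [-2.2, -0.9, -2.3]
width: 0.0419
finger_force: 30.0
```

>>> drive_tool(commands=[[0,0,-0.025,0,0,0],[0,0,-0.025,0,0,0],[0,0,0,0,0,0]])

```text
time: 17.2
tool_pos: [0.477, 0.16, 0.1382]
ee_rot: [-3.141, 0.0, 2.062]
wrist_force: [-2.3, -1.8, -3.4]
width: 0.0419
finger_force: 30.0
```

>>> drive_tool(commands=[[0,0,-0.025,0,0,0],[0,0,-0.025,0,0,0],[0,0,-0.0125,0,0,0],[0,0,0,0,0,0]])

```text
time: 17.7
tool_pos: [0.477, 0.16, 0.1406]
ee_rot: [-3.141, 0.0, 2.062]
wrist_force: [-2.4, -2.2, -3.0]
width: 0.0417
finger_force: 30.0
```

>>> drive_tool(commands=[[0,0,-0.0125,0,0,0],[0,0,-0.0125,0,0,0],[0,0,0,0,0,0]])

```text
time: 18.08
tool_pos: [0.477, 0.16, 0.1415]
ee_rot: [-3.141, 0.0, 2.062]
wrist_force: [-1.9, -1.2, -3.8]
width: 0.0416
finger_force: 30.0
```

>>> drive_tool(commands=[[0,0,-0.0125,0,0,0],[0,0,0,0,0,0]])

```text
time: 18.32
tool_pos: [0.477, 0.16, 0.1416]
ee_rot: [-3.141, -0.0, 2.062]
wrist_force: [-1.0, -1.3, -7.5]
width: 0.042
finger_force: 30.0
```

>>> drive_tool(commands=[[0,0,-0.0125,0,0,0],[0,0,0,0,0,0]])

```text
time: 18.58
tool_pos: [0.4769, 0.16, 0.1418]
ee_rot: [-3.141, -0.0, 2.062]
wrist_force: [0.3, -0.7, -10.8]
width: 0.0418
finger_force: 30.0
```

>>> drive_tool(commands=[[0,0,0.004,0,0,1],[0,0,0,0,0,1],[0,0,0,0,0,0]])

```text
time: 18.95
tool_pos: [0.477, 0.1593, 0.142]
ee_rot: [-3.141, 0.001, 1.863]
wrist_force: [-0.9, -4.7, -9.2]
width: 0.0416
finger_force: 30.0
```

>>> drive_tool(commands=[[0,0,0,0,0,1],[0,0,0,0,0,0.5],[0,0,0,0,0,0]])

```text
time: 19.32
tool_pos: [0.4769, 0.1593, 0.1423]
ee_rot: [-3.141, 0.001, 1.713]
wrist_force: [-1.9, -4.7, -8.0]
width: 0.0418
finger_force: 30.0
```

>>> drive_tool(commands=[[0,0,0,0,0,1],[0,0,0,0,0,0.5],[0,0,0,0,0,0]])

```text
time: 19.7
tool_pos: [0.4768, 0.1598, 0.1431]
ee_rot: [-3.141, 0.001, 1.564]
wrist_force: [-2.0, -5.1, -5.0]
width: 0.042
finger_force: 30.0
```

>>> drive_tool(commands=[[0,0,0,0,0,0.8],[0,0,0,0,0,0]])

```text
time: 19.95
tool_pos: [0.4768, 0.1597, 0.1434]
ee_rot: [3.141, 0.001, 1.484]
wrist_force: [-3.9, -4.8, -4.2]
width: 0.0418
finger_force: 30.0
```

>>> drive_tool(commands=[[0,0,-0.0125,0,0,0],[0,0,0,0,0,0]])

```text
time: 20.2
tool_pos: [0.4768, 0.1597, 0.1437]
ee_rot: [-3.142, 0.001, 1.484]
wrist_force: [-2.9, -4.8, -4.0]
width: 0.0421
finger_force: 30.0
```

>>> drive_tool(commands=[[-0.0125,-0.0075,0,0,0,0.5],[0,0,-0.0125,0,0,0],[0,0,0,0,0,0]])

```text
time: 20.58
tool_pos: [0.4768, 0.1596, 0.1442]
ee_rot: [3.141, -0.0, 1.433]
wrist_force: [-2.9, -3.6, -3.5]
width: 0.0417
finger_force: 30.0
```

>>> drive_tool(commands=[[0,0,-0.0125,0,0,0],[0,0,0,0,0,0]])

```text
time: 20.82
tool_pos: [0.4768, 0.1596, 0.1442]
ee_rot: [3.141, -0.0, 1.432]
wrist_force: [-2.4, -4.8, -3.3]
width: 0.042
finger_force: 30.0
```

>>> drive_tool(commands=[[-0.005,-0.004,-0.0125,0,0,0],[0,0,0,0,0,0]])

```text
time: 21.08
tool_pos: [0.4767, 0.1596, 0.1446]
ee_rot: [3.141, -0.0, 1.432]
wrist_force: [-2.4, -2.7, -4.4]
width: 0.0416
finger_force: 30.0
```

>>> drive_tool(commands=[[-0.005,-0.004,-0.0125,0,0,0],[0,0,0,0,0,0]])

```text
time: 21.32
tool_pos: [0.4766, 0.1596, 0.1453]
ee_rot: [3.141, -0.001, 1.432]
wrist_force: [-1.2, -2.2, -3.3]
width: 0.0418
finger_force: 30.0
```

>>> drive_tool(commands=[[0,0,-0.0125,0,0,0.3],[0,0,-0.0125,0,0,0],[0,0,0,0,0,0]])

```text
time: 21.7
tool_pos: [0.4766, 0.1595, 0.1463]
ee_rot: [3.141, -0.001, 1.402]
wrist_force: [-1.5, -1.3, -2.6]
width: 0.0415
finger_force: 30.0
```

>>> drive_tool(commands=[[0,0,-0.0125,0,0,0],[0,0,-0.0125,0,0,0],[0,0,0,0,0,0]])

```text
time: 22.08
tool_pos: [0.4766, 0.1595, 0.1472]
ee_rot: [3.141, -0.001, 1.402]
wrist_force: [-0.7, -0.4, -2.7]
width: 0.0422
finger_force: 30.0
```

>>> drive_tool(commands=[[0,0,-0.0125,0,0,0],[0,0,-0.0125,0,0,0],[0,0,0,0,0,0]])

```text
time: 22.45
tool_pos: [0.4766, 0.1594, 0.1482]
ee_rot: [3.141, -0.0, 1.402]
wrist_force: [-0.3, -0.3, -2.5]
width: 0.0419
finger_force: 30.0
```

>>> drive_tool(commands=[[0,0,-0.0125,0,0,0],[0,0,-0.025,0,0,0],[0,0,-0.025,0,0,0],[0,0,-0.025,0,0,0],[0,0,0,0,0,0]])

```text
time: 23.08
tool_pos: [0.4765, 0.1592, 0.1516]
ee_rot: [3.141, -0.0, 1.402]
wrist_force: [-0.1, -0.4, -2.2]
width: 0.0418
finger_force: 30.0
```

>>> drive_tool(commands=[[0,0,-0.1,0,0,0],[0,0,-0.1,0,0,0],[0,0,-0.1,0,0,0],[0,0,-0.1,0,0,0],[0,0,-0.2,0,0,0],[0,0,-0.4,0,0,0],[0,0,-0.4,0,0,0],[0,0,-0.4,0,0,0],[0,0,0,0,0,0],[0,0,0,0,0,0]])

```text
time: 24.32
tool_pos: [0.4762, 0.1592, 0.2232]
ee_rot: [-3.141, 0.0, 1.402]
wrist_force: [0.3, -0.4, -1.3]
width: 0.0418
finger_force: 30.0
```

Run:
```python
from h import *
st()
s=snap('wrist'); cv2.imwrite('pics/w2.png',s['image'])
o=get_obs(); p=o['tool_pos']; y=o['ee_rot'][2]; d=np.array([.569-p[0],-.181-p[1]])
print('tool dx,dy units',(d@[np.cos(y),np.sin(y)])/.04,(d@[np.sin(y),-np.cos(y)])/.04)
```

```text
{'time': 24.325, 'tool_pos': [0.4762, 0.1592, 0.2232], 'ee_rot': [-3.1411, 0.0003, 1.4018], 'wrist_force': [0.3173, -0.3937, -1.2839], 'wrist_torque': [0.0011, -0.1045, -0.0341], 'width': 0.0418, 'finger_force': 29.999, 'joint_positions': [0.2097, -0.0223, 1.4486, -0.0001, 1.7158, 0.3787]}
tool dx,dy units -7.991805561196028 3.7219643749343256
```

View pics/w2.png

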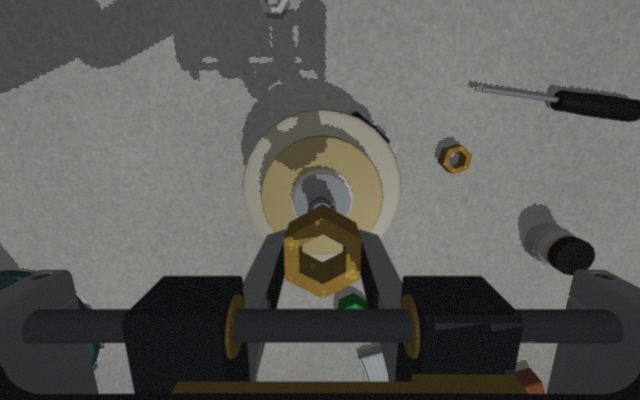

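The nut is in the gripper at (322,250). The spindle and washer are left in place and nothing else has been disturbed. Next I carry it to the tray.

>>> drive_tool(commands=[[-0.2,0.1,0,0,0,0],[-0.4,0.18,0,0,0,0],[-0.5,0.24,0,0,0,0],[-0.5,0.24,0,0,0,0],[-0.5,0.24,0,0,0,0],[-0.5,0.24,0,0,0,0],[-0.5,0.24,0,0,0,0],[-0.5,0.24,0,0,0,0],[-0.5,0.24,0,0,0,0],[-0.5,0.24,0,0,0,0],[-0.5,0.22,0,0,0,0],[-0.5,0.22,0,0,0,0],[-0.5,0.22,0,0,0,0],[-0.5,0.22,0,0,0,0],[-0.5,0.22,0,0,0,0],[-0.5,0.22,0,0,0,0],[-0.4,0.18,0,0,0,0],[0,0,0,0,0,0],[0,0,0,0,0,0]])

```text
time: 26.75
tool_pos: [0.5684, -0.1807, 0.2234]
ee_rot: [-3.141, -0.001, 1.402]
wrist_force: [0.1, -0.1, -2.8]
width: 0.0422
finger_force: 30.0
```

Run:
```python
from h import *
st()
s=snap('wrist'); W=cloud(s)
m=(W[...,2]>.012)&(W[...,2]<.02)&(np.hypot(W[...,0]-.569,W[...,1]+.181)<.13)
P=np.ascontiguousarray(W[m][:,:2],np.float32).reshape(-1,1,2); print(m.sum(),cv2.minAreaRect(P))
f=(np.hypot(W[...,0]-.569,W[...,1]+.181)<.06)&(W[...,2]<.03); print('floor',f.sum(),np.median(W[f][:,2]))
# nut underside/top in the grip
c=get_obs()['tool_pos']; n=(np.hypot(W[...,0]-c[0],W[...,1]-c[1])<.022)&(W[...,2]>c[2])&(W[...,2]<c[2]+.04); print('nut top - tcp',np.median(W[n][:,2])-c[2])
```

```text
{'time': 26.75, 'tool_pos': [0.5684, -0.1807, 0.2234], 'ee_rot': [-3.1412, -0.0006, 1.4021], 'wrist_force': [0.0789, -0.1287, -2.7762], 'wrist_torque': [0.0029, -0.0952, -0.0319], 'width': 0.0422, 'finger_force': 29.9991, 'joint_positions': [-0.4031, 0.1891, 1.2212, 0.0005, 1.7317, -0.2344]}
1299 ((0.569333016872406, -0.18170112371444702), (0.15021167695522308, 0.15023906528949738), 8.348153114318848)
floor 5980 0.003800076937199497
nut top - tcp 0.023191512702445516
```

>>> drive_tool(commands=[[0,0,0.3,0,0,0],[0,0,0.5,0,0,0],[0,0,0.6,0,0,0],[0,0,0.6,0,0,0],[0,0,0.6,0,0,0],[0,0,0.6,0,0,0],[0,0,0.6,0,0,0],[0,0,0.5,0,0,0],[0,0,0.4,0,0,0],[0,0,0.3,0,0,0],[0,0,0.2,0,0,0],[0,0,0,0,0,0],[0,0,0,0,0,0]])

```text
time: 28.42
tool_pos: [0.569, -0.1814, 0.0163]
ee_rot: [3.14, 0.0, 1.402]
wrist_force: [-0.6, -0.1, -1.5]
width: 0.0418
finger_force: 30.0
```

>>> drive_tool(commands=[[0,0,0.06,0,0,0],[0,0,0.05,0,0,0],[0,0,0.04,0,0,0],[0,0,0,0,0,0],[0,0,0,0,0,0]])

```text
time: 29.05
tool_pos: [0.5685, -0.1811, 0.0095]
ee_rot: [3.142, 0.0, 1.402]
wrist_force: [0.1, 0.5, -1.8]
width: 0.0418
finger_force: 30.0
```

>>> drive_tool(commands=[[0,0,0.0125,0,0,0],[0,0,0.0125,0,0,0],[0,0,0,0,0,0]])

```text
time: 29.42
tool_pos: [0.5684, -0.1811, 0.0084]
ee_rot: [-3.142, 0.0, 1.402]
wrist_force: [0.1, 0.1, -1.6]
width: 0.042
finger_force: 30.0
```

>>> drive_tool(commands=[[0,0,0.01,0,0,0],[0,0,0,0,0,0]])

```text
time: 29.68
tool_pos: [0.5685, -0.1812, 0.0082]
ee_rot: [3.141, 0.0, 1.402]
wrist_force: [-1.2, -0.4, -1.3]
width: 0.0419
finger_force: 30.0
```

>>> drive_tool(commands=[[0,0,0.01,0,0,0],[0,0,0,0,0,0]])

```text
time: 29.92
tool_pos: [0.5685, -0.1811, 0.0082]
ee_rot: [3.141, 0.0, 1.402]
wrist_force: [-1.8, 1.3, 2.6]
width: 0.042
finger_force: 30.0
```

The nut has touched the tray floor, with the upward force rising. I'll release it, raise the arm and look.

>>> drive_tool(commands=[[0,0,0,0,0,0],[0,0,0,0,0,0],[0,0,0,0,0,0],[0,0,0,0,0,0]], gripper=0.3)

```text
time: 30.42
tool_pos: [0.5685, -0.1811, 0.0077]
ee_rot: [3.141, 0.0, 1.402]
wrist_force: [0.4, 0.4, -0.5]
width: 0.0655
finger_force: 0.0
```

>>> drive_tool(commands=[[0,0,-0.1,0,0,0],[0,0,-0.3,0,0,0],[0,0,-0.5,0,0,0],[0,0,-0.6,0,0,0],[0,0,-0.6,0,0,0],[0,0,-0.6,0,0,0],[0,0,-0.6,0,0,0],[0,0,-0.6,0,0,0],[0,0,-0.5,0,0,0],[0,0,-0.3,0,0,0],[0,0,0,0,0,0],[0,0,0,0,0,0],[0,0,0,0,0,0],[0,0,0,0,0,0]])

```text
time: 32.17
tool_pos: [0.5681, -0.181, 0.1948]
ee_rot: [-3.14, -0.0, 1.402]
wrist_force: [-0.5, 1.2, 1.1]
width: 0.0656
finger_force: 0.0
```

Run:
```python
from h import *
st()
s=snap('wrist'); cv2.imwrite('pics/w3.png',s['image']); W=cloud(s)
n=(np.hypot(W[...,0]-.5685,W[...,1]+.181)<.03)&(W[...,2]>.026)&(W[...,2]<.045); P=W[n]; print('nut top',n.sum(),np.median(P[:,2]),P[:,2].std(),P[:,:2].mean(0))
```

```text
{'time': 32.175, 'tool_pos': [0.5681, -0.181, 0.1948], 'ee_rot': [-3.1401, -0.0003, 1.4018], 'wrist_force': [-0.4535, 1.208, 1.1115], 'wrist_torque': [-0.0405, -0.0937, 0.002], 'width': 0.0656, 'finger_force': 0.0, 'joint_positions': [-0.4034, 0.1938, 1.272, -0.0001, 1.6773, -0.2344]}
nut top 763 0.03169949709946348 0.0011014562932142415 [ 0.56958864 -0.17992335]
```

View pics/w3.png

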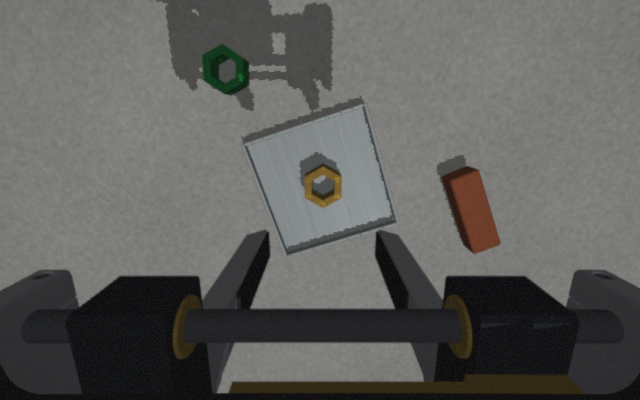

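The nut stands upright in the tray at (323,186). Its top is at 0.032, which is the 4 mm floor plus its 28 mm height, and the gripper is clear of it.

```bash
python3 -c "
from bench import close_job
print(close_job())"
```

```text
the job is handed in; nothing more can be done
None
```

The brass nut is off the spindle and standing upright in the aluminium tray, and the job was handed in at about 32 s; wrist-force readings after each move stayed below about 11 N.

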